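Lay out the arm splints right-handed

ROBOT

A 6-joint arm with a two-finger parallel gripper is mounted at the origin on the work surface. World frame = base frame: x ahead of the robot, y to its left, z up, the work surface at z = 0. Lengths are in m, angles in degrees, forces in N, time in s.
With the tool pointing down it reaches from about 0.3 to 0.75 m from the base axis. Payload 8.5 kg.
Tool frame: the origin (TCP) lies at the very end of the fingers, on their centre line; the grasp point (between the pads) lies 19 mm behind it; z points along the fingers, y is the line along which they close (so a half turn about z gives the same grasp; the last joint's range is limited). The gripper opens to 85 mm and grips with 20 to 120 N. Pads are 22 mm wide; open, the fingers measure 114 mm over their backs; the gripper's body (76 mm by 85 mm) begins 54 mm behind the grasp point. The pads swing forward as they close: fully open they stand 13 mm farther back than shut.
Start: joints at [55.674, 21.807, 74.336, -0, 83.858, -12.336], TCP at [0.206, 0.51, 0.231] pointing down, gripper open.
Joint ranges: [-178.18, 178.18], [-50.72, 133.34], [12.68, 142.11], [-81.47, 261.47], [9.98, 163.14], [-165.26, 165.26]. Speed limits (degrees/s): [136.94, 136.94, 180, 180, 180, 180].

INTERFACE

Orientations are given as a 3x3 rotation matrix whose columns are the frame's x, y, z axes.
In Python, from rig import env, optics, spotter gives the robot as it stands.
- The arm moves only by the shell command python3 -m crank 'ROWS' [FORCE]. ROWS is JSON, one flat list of numbers, 5 for each row, row after row: the finger opening in cm, from 0 to 8.54, then the shift along the tool's x, y, z in cm, then the turn about the tool's z in rad. A call has exactly 8 rows; each row shifts and turns the commanded pose from where the row before left it, along the tool's axes as they then stand; what a row does not reach is not made up. A row lasts 1/12 s, in which the tool goes at most 41.7 mm and 7.16 degrees, less where a joint would pass 70% of its speed; a pose out of reach is approached as far as the arm can. A call is refused whole if a number of a shift passes 4.17 or a number of a turn 0.125, either way. A call with a gripper value outside its range is refused whole. The fingers move at their own pace and stop on an object; FORCE is the grip in N (left out, the last holds). Time passes only in rows, so rows that do not move let the fingers close, or fill a call up. It gives the time, the measured TCP pose, the force, the opening and the grip force at its end, in the units of the state.
- env.observe(): the state, without advancing time (a new reading comes with each control period).
- optics.get_image(name): name is "side" or "top" or "wrist"; returns a dict with "color" (480x640x3 uint8, red, green, blue), "intrinsics" (3x3 intrinsics, pixels), "distortion" ([k1, k2, p1, p2, k3] as OpenCV has them; the pictures are not rectified), "pose" (4x4, takes a point from camera to world coordinates). Camera axes: x right, y up, looking along -z (the intrinsics and any distortion apply to the point x, -y, -z); pixel columns grow to the right and rows downward; lengths in m; the calibration is good to about 2 mm. A picture is of the moment at which its call begins. There is no depth.
- env.close_job(): hands the job in; it is judged then, once.
Trained networks look in a picture, given as the dict that the camera call returned (one of the last four; its "shot" number tells which), for a name from the list of things; names that differ only in an ending like _2 or _b are one class to them, and where a whole thing is asked for, a point or a joint stands for the part that bears it (a point fixed in the world has none). Each returns a list of dicts, best first, with "score" (0 to 1); they miss things now and then, are a little off and sometimes report something else, mostly with a low value. They report only what shows in the picture. A call takes as long as a camera call.
- spotter.look_for(picture, query): "at" ([column, row] as shares, 0 to 1, of the picture: columns of its width, rows of its height, amid what is visible of it).
The state is a dict: "time_s": time; "q": joint angles; "qvel": joint speeds; "joint_efforts": joint torques, N m; "position": TCP position; "tool_rot": TCP orientation; "ft_force": force on the tool from outside, world axes, zero at the start; "wrist_torque": the same for the moment, N m; "grip_width": finger opening in m; "gripper_force": force on a finger pad.
Only numpy, scipy, OpenCV 4.12 (cv2) and the standard library are available. Lean on these libraries where they do the work, as an engineer would, in place of code of your own. Each camera call takes 0.05 s, during which the arm holds its last target. There are 200 camera calls.

TASK

Lay the two loose L-shaped child's arm splints flat in the two empty green outlines of the rack board, filling the outlines as the sample in the middle one does. The splints are reversible: one of them lies mirrored and must be turned over, the other must not be turned over. Leave the sample and everything else on the desk where it is.

Things in the scene. Friction and masses are not known exactly. Their poses are not given: they have to be found in the camera images.
- splint_a: L-shaped rigid child's splint, blue padding and grey straps alike on both faces, loose, 0.07-0.14 kg. 22 mm thick, legs 30 mm wide, in a 120 x 85 mm rectangle whose middle, at mid-thickness, is the origin. In its frame (mm) the long leg spans x -60..60, y -42.5..-12.5, the short leg x -60..-30, y -42.5..42.5; z is normal to the faces: z up = right-handed like the outlines, z down = mirrored
- splint_b: L-shaped rigid child's splint, blue padding and grey straps alike on both faces, loose, 0.07-0.14 kg. 22 mm thick, legs 30 mm wide, in a 120 x 85 mm rectangle whose middle, at mid-thickness, is the origin. In its frame (mm) the long leg spans x -60..60, y -42.5..-12.5, the short leg x -60..-30, y -42.5..42.5; z is normal to the faces: z up = right-handed like the outlines, z down = mirrored
- splint_ref: the sample: the same splint, same frame, lying correctly in the middle outline of the rack
- splint_a_grip (a point): on splint_a's short leg, at (-45, 20, 0) mm in its frame (mid-width, mid-thickness): a good place to grip across the 30 mm leg. A splint stands by itself on the outer edge of either leg
- splint_b_grip (a point): the same point on splint_b
- rack: fixed wooden board 430 x 115 mm, top 6 mm above the desk, with a rail 18 mm high, 10 mm wide just outside its near long side (robot's side). Three flush green L outlines (3 mm larger all round than a splint) in a row along its x, 135 mm apart. Origin: middle of its underside; x along its length to the robot's right, y away from the robot (away from the rail), z up
- bay_left (a point): middle of the 120 x 85 mm rectangle of the outline at the -x end of the rack (the robot's left), on the board's top. Axes as the rack: a splint lying right has its x and y axes along the rack's x and y, its origin 11 mm above this point
- bay_right (a point): the same for the outline at the +x end of the rack (the robot's right). A fixed open wooden medicine case, 180 (x) x 620 (y) x 55 mm high, stands along the back of the desk, its front 35 mm or more beyond the rack
- bay_left_grip (a point): where the grip point of a splint lying right in the left outline comes, on the board's top (11 mm below it)
- bay_right_grip (a point): the same for the right outline
- gauze: white flat gauze box, 110 (x) x 75 (y) x 22 mm high, loose. Not to be moved. Origin at the centre of its underside.
- jar: white ointment pot with green lid, 52 mm across, 28 mm high, loose. Not to be moved. Origin at the centre of its underside.
- carton: tablet carton, white with orange band, 40 (x) x 85 (y) x 20 mm high, loose. Not to be moved. Origin at the centre of its underside.
- tape: white roll of tape lying flat, 56 mm across, 20 mm high, loose. Not to be moved. Origin at the centre of its underside.
- ink: blue bottle with black cap, 44 mm across, 65 mm high, loose. Not to be moved. Origin at the centre of its underside.
- oximeter: white finger oximeter, 58 (x) x 32 (y) x 26 mm high, loose. Not to be moved. Origin at the centre of its underside.

How it is judged:
By the outcome, as a careful person would: the job done as asked, in the order asked, and still so for the second after the job is handed in, with the robot touching nothing.
It also fails if it takes over 72 s, if anything falls off the work surface, if the arm or the gripper's body presses on something with over 40 N, if the wrist force passes 120 N, or if a joint passes its speed limit or range.

## Working session

There is one attempt and no reset: what is moved stays moved. The work goes in short steps, Python scripts to look and compute and a shell command to move; the robot and the scene stay as the last step left them, time stands still between calls to the robot, and variables do not carry over. Pictures are saved under pics/ and viewed, at most 10 in all, crops included, and the job is handed in when it is done.

```bash
ls; mkdir -p pics; cat > h.py <<'E'
import numpy as np, cv2
from rig import env, optics, spotter
def ray(p,uv):
    K=np.array(p["intrinsics"]);d=np.array(p["distortion"]);T=np.array(p["pose"])
    n=cv2.undistortPoints(np.array(uv,float).reshape(-1,1,2),K,d).reshape(-1,2)
    D=np.c_[n[:,0],-n[:,1],-np.ones(len(n))]@T[:3,:3].T
    return T[:3,3],D
def at(p,uv,z):
    o,D=ray(p,uv); return o+D*((z-o[2])/D[:,2])[:,None]
def proj(p,X):
    K=np.array(p["intrinsics"]);d=np.array(p["distortion"]);T=np.array(p["pose"])
    c=(np.array(X,float).reshape(-1,3)-T[:3,3])@T[:3,:3]; c=c*[1,-1,-1]
    return cv2.projectPoints(c,np.zeros(3),np.zeros(3),K,d)[0].reshape(-1,2)
def save(p,n): cv2.imwrite("pics/%s.png"%n,p["color"][:,:,::-1])
def st():
    s=env.observe(); r=np.array(s["tool_rot"])
    print("t %.2f"%s["time_s"],"pos",np.round(np.array(s["position"])*1000,1),"yaw x-axis %.1f"%np.degrees(np.arctan2(r[1,0],r[0,0])),"F",np.round(s["ft_force"],1),"w %.1f g %.1f"%(s["grip_width"]*1000,s["gripper_force"]),"q6 %.1f"%s["q"][5]); return s
E
python3 - <<'E'
from h import *
t=optics.get_image("top");s=optics.get_image("side");save(t,"top0");save(s,"side0")
for n in ["splint_a","splint_a_grip","splint_ref","rack","bay_left_grip","bay_right_grip","bay_left","bay_right","gauze","jar","carton","tape","ink","oximeter"]:
    for q,p in(("top",t),("side",s)):
        print(n,q,[(np.round(np.array(r["at"])*[640,480]).tolist(),round(r["score"],2),np.round(at(p,np.array(r["at"])*[640,480],.011)[0,:2],3).tolist()) for r in spotter.look_for(p,n)[:4]])
print(np.round(t["pose"],3),np.round(s["pose"],3)); o=st(); print(np.round(o["tool_rot"],2))
E
```

```text
pics
splint_a top [([493.0, 209.0], 0.91, [0.525, -0.415]), ([250.0, 327.0], 0.71, [0.359, 0.171])]
splint_a side [([441.0, 331.0], 0.74, [0.529, -0.406]), ([264.0, 229.0], 0.72, [0.378, 0.167])]
splint_a_grip top [([399.0, 192.0], 0.59, [0.604, -0.212]), ([250.0, 320.0], 0.55, [0.374, 0.171])]
splint_a_grip side [([261.0, 229.0], 0.61, [0.369, 0.17])]
splint_ref top [([246.0, 224.0], 0.66, [0.589, 0.148])]
splint_ref side [([333.0, 210.0], 0.64, [0.601, 0.143])]
rack top [([257.0, 220.0], 0.83, [0.595, 0.12])]
rack side [([342.0, 221.0], 0.57, [0.592, 0.08])]
bay_left_grip top [([254.0, 221.0], 0.66, [0.592, 0.127])]
bay_left_grip side [([350.0, 223.0], 0.63, [0.604, 0.059])]
bay_right_grip top [([258.0, 219.0], 0.63, [0.595, 0.118])]
bay_right_grip side [([343.0, 224.0], 0.69, [0.586, 0.066]), ([354.0, 292.0], 0.18, [0.44, -0.191])]
bay_left top [([257.0, 222.0], 0.97, [0.591, 0.122]), ([113.0, 263.0], 0.62, [0.553, 0.459])]
bay_left side [([344.0, 223.0], 0.7, [0.59, 0.069]), ([268.0, 164.0], 0.68, [0.572, 0.5])]
bay_right top [([258.0, 221.0], 0.82, [0.591, 0.119])]
bay_right sid
[... 482 characters left out ...]
5, 0.028]), ([230.0, 194.0], 0.29, [0.376, 0.394])]
ink top [([112.0, 266.0], 0.89, [0.545, 0.461])]
ink side [([267.0, 166.0], 0.61, [0.564, 0.491])]
oximeter top [([152.0, 344.0], 0.6, [0.36, 0.389])]
oximeter side [([228.0, 193.0], 0.62, [0.372, 0.402]), ([343.0, 221.0], 0.56, [0.595, 0.078])]
[[-0.174  0.963 -0.205  0.288]
 [-0.985 -0.171  0.031  0.034]
 [-0.006  0.207  0.978  1.093]
 [ 0.     0.     0.     1.   ]] [[ 0.837  0.319 -0.444 -0.179]
 [-0.547  0.505 -0.668 -0.967]
 [ 0.011  0.802  0.597  0.912]
 [ 0.     0.     0.     1.   ]]
t 1.50 pos [205.9 510.  231.3] yaw x-axis 158.0 F [ 0.1 -1.1 -0.2] w 85.2 g 0.0 q6 -12.3
[[-0.93  0.37 -0.  ]
 [ 0.37  0.93 -0.  ]
 [ 0.   -0.   -1.  ]]
```

View pics/top0.png

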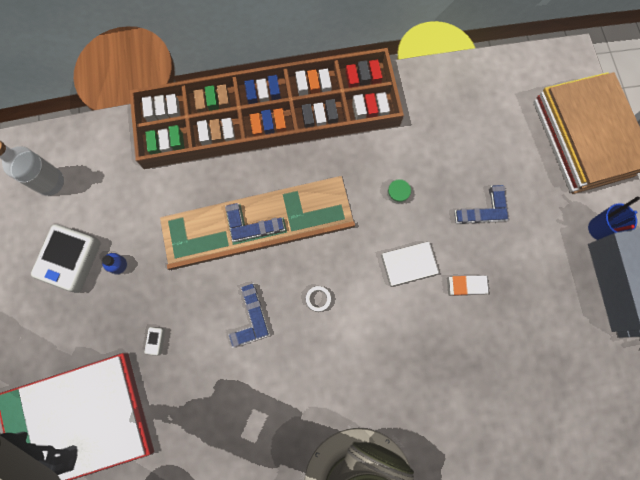

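View pics/side0.png

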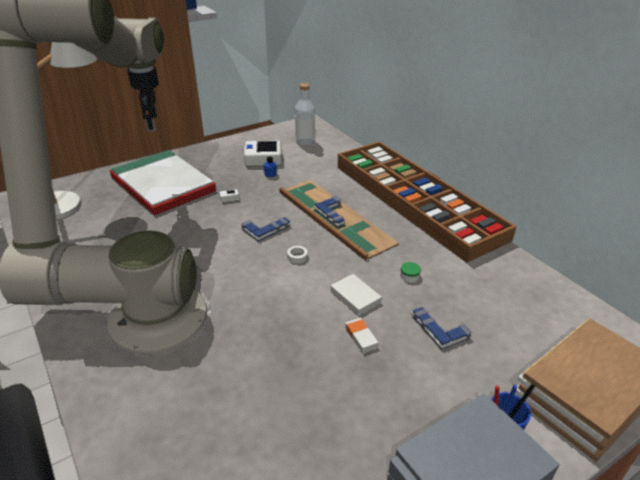

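```bash
cat >> h.py <<'E'
from scipy.optimize import minimize
L=np.array([[-60,-42.5],[60,-42.5],[60,-12.5],[-30,-12.5],[-30,42.5],[-60,42.5]])/1000
G=np.array([[-63,-45.5],[63,-45.5],[63,-9.5],[-27,-9.5],[-27,45.5],[-63,45.5]])/1000
def R2(a): return np.array([[np.cos(a),-np.sin(a)],[np.sin(a),np.cos(a)]])
def blue(p,win):
    c=cv2.cvtColor(p["color"],cv2.COLOR_RGB2HSV); m=((c[...,0]>100)&(c[...,0]<135)&(c[...,1]>70)).astype(np.uint8)
    k=np.zeros_like(m);u0,v0,u1,v1=win;k[v0:v1,u0:u1]=1;m=m*k
    n=int(max(5,win[4])) if len(win)>4 else 7
    return m
def green(p):
    c=cv2.cvtColor(p["color"],cv2.COLOR_RGB2HSV); return ((c[...,0]>65)&(c[...,0]<90)&(c[...,1]>70)).astype(np.uint8)
def fitmask(m,draw,x0,step,cl=0):
    S=4
    if cl: m=cv2.morphologyEx(m,cv2.MORPH_CLOSE,np.ones((cl,cl),np.uint8))
    ys,xs=np.nonzero(m);b=12;x1,y1=max(xs.min()-b,0),max(ys.min()-b,0)
    M=m[y1:ys.max()+b,x1:xs.max()+b].astype(np.float32)
    h,w=M.shape
    def img(x):
        a=np.zeros((h*S,w*S),np.uint8)
        for q in draw(x): cv2.fillPoly(a,[np.round(((q-[x1,y1]+.5)*S-.5)*16).astype(np.int32)],255,shift=4)
        return cv2.resize(a,(w,h),interpolation=cv2.INTER_AREA)/255.
    f=lambda x:np.abs(img(x)-M).sum()
    best=None
    for k in range(3):
        r=minimize(f,x0,method="Nelder-Mead",options=dict(initial_simplex=np.vstack([x0]+[np.array(x0)+np.eye(len(x0))[i]*step[i]*(-1)**k for i in range(len(x0))]),xatol=1e-5,fatol=.01,maxiter=600)); x0=r.x
    return r.x,r.fun/M.sum()
def splint_draw(p,mir,z0=0.0):
    P=L*([1,-1] if mir else [1,1])
    def d(x):
        q=P@R2(x[2]).T+x[:2]
        b=proj(p,np.c_[q,np.full(6,z0)]);t=proj(p,np.c_[q,np.full(6,z0+.022)])
        return [b,t]+[np.array([b[i],b[(i+1)%6],t[(i+1)%6],t[i]]) for i in range(6)]
    return d
def rack_draw(p,which=(-1,1)):
    def d(x):
        return [proj(p,np.c_[(G+[.135*k,0])@R2(x[2]).T+x[:2],np.full(6,.006)]) for k in which]
    return d
E
python3 - <<'E'
from h import *
t=optics.get_image("top");s=optics.get_image("side")
deg=np.degrees
for q,p,w1,w2,wr in(("top",t,(440,170,525,235),(215,270,285,360),(210,190,295,250)),("side",s,(400,295,480,360),(230,205,300,250),(305,190,350,230))):
    g=green(p);k=np.zeros_like(g);a=(160,180,360,260) if q=="top" else (275,175,400,260);k[a[1]:a[3],a[0]:a[2]]=1
    x,e=fitmask(g*k,rack_draw(p),[.59,.12,np.radians(-80)],[.01,.01,.1]);print(q,"rack",np.round(x[:2]*1000,1),deg(x[2]),round(e,3))
    for n,w,mir,x0 in(("S1",w1,True,[.525,-.41,np.radians(90)]),("S2",w2,False,[.37,.17,np.radians(10)]),("ref",wr,False,[.59,.14,np.radians(-80)])):
        x,e=fitmask(blue(p,w),splint_draw(p,mir,.006 if n=="ref" else 0),x0,[.015,.015,.15],7);print(q,n,np.round(x[:2]*1000,1),deg(x[2]),round(e,3))
print(at(t,[[138,165],[408,125],[270,147]],.055))
E
```

```text
top rack [596.7 123.6] -86.55624821718614 0.174
top S1 [ 545.4 -389. ] 85.45425462581356 0.628
top S2 [391.1 184.8] 6.390076650137167 0.464
top ref [601.9 125.2] -82.10690462795526 0.603
side rack [602.2 128.7] -87.08454106570262 0.393
side S1 [ 550.3 -375.6] 66.78978328599794 1.022
side S2 [399.9 201. ] -2.3015632068056746 1.327
side ref [612.9 138.7] -95.83112152653734 1.177
[[ 0.75681811  0.36430405  0.055     ]
 [ 0.74331284 -0.25508761  0.055     ]
 [ 0.74491198  0.06311495  0.055     ]]
```

```bash
python3 - <<'E'
from h import *
t=optics.get_image("top")
im=t["color"]
def crop(u,v):
    return cv2.resize(im[v:v+100,u:u+100],(400,400),interpolation=cv2.INTER_NEAREST)
A=np.hstack([crop(200,265),crop(430,150)])
c=cv2.cvtColor(A,cv2.COLOR_RGB2HSV);m=((c[...,0]>100)&(c[...,0]<135)&(c[...,1]>70))
A=cv2.resize(A,(800,400));A[m&(np.indices(m.shape).sum(0)%4==0)]=[255,0,0]
cv2.imwrite("pics/crop1.png",A[:,:,::-1])
for uv in[(250,300),(255,315),(265,330),(240,340),(300,400),(300,260)]: print(uv,im[uv[1],uv[0]],cv2.cvtColor(im[uv[1]:uv[1]+1,uv[0]:uv[0]+1],cv2.COLOR_RGB2HSV))
print(t["intrinsics"],t["distortion"])
E
```

```text
(250, 300) [ 75  88 131] [[[113 109 131]]]
(255, 315) [ 76  91 138] [[[113 115 138]]]
(265, 330) [ 71  86 127] [[[112 112 127]]]
(240, 340) [ 72  86 129] [[[113 113 129]]]
(300, 400) [166 158 152] [[[ 13  22 166]]]
(300, 260) [166 158 152] [[[ 13  22 166]]]
[[493.62613681   0.         315.45558184]
 [  0.         493.62613681 244.62686023]
 [  0.           0.           1.        ]] [-0.07959821  0.          0.          0.          0.        ]
```

View pics/crop1.png

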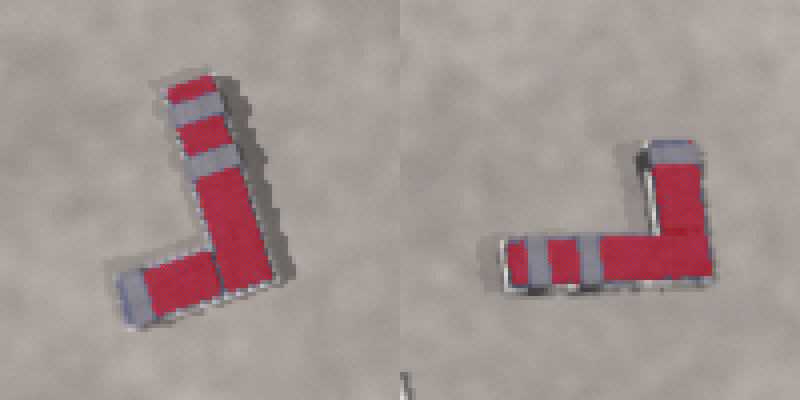

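```bash
cat >> h.py <<'E'
def blue(p,win,d=4):
    c=p["color"].astype(int); m=(c[...,2]-c[...,0]>d).astype(np.uint8)
    k=np.zeros_like(m);u0,v0,u1,v1=win;k[v0:v1,u0:u1]=1
    m=cv2.morphologyEx(m*k,cv2.MORPH_CLOSE,np.ones((3,3),np.uint8))
    n,l,s,_=cv2.connectedComponentsWithStats(m); return (l==1+np.argmax(s[1:,4])).astype(np.uint8)
def splint_draw(p,mir,z0=0.0):
    P=L*([1,-1] if mir else [1,1])
    return lambda x:[proj(p,np.c_[P@R2(x[2]).T+x[:2],np.full(6,z0+.022)])]
E
cat > m.py <<'E'
from h import *
deg=np.degrees
t=optics.get_image("top");s=optics.get_image("side")
for q,p,w1,w2,wr in(("top",t,(440,170,525,235),(215,270,285,360),(210,190,295,250)),("side",s,(400,295,480,360),(230,205,300,250),(305,190,350,230))):
    g=green(p);k=np.zeros_like(g);a=(160,180,360,260) if q=="top" else (275,175,400,260);k[a[1]:a[3],a[0]:a[2]]=1
    x,e=fitmask(g*k,rack_draw(p),[.60,.125,np.radians(-82)],[.01,.01,.1]);print(q,"rack",np.round(x[:2]*1000,1),deg(x[2]),round(e,3))
    for n,w,mir,x0 in(("S1",w1,True,[.535,-.40,np.radians(88)]),("S2",w2,False,[.385,.175,np.radians(12)]),("ref",wr,False,[.60,.125,np.radians(-82)])):
        x,e=fitmask(blue(p,w),splint_draw(p,mir,.006 if n=="ref" else 0),x0,[.01,.01,.1]);print(q,n,np.round(x[:2]*1000,1),deg(x[2]),round(e,3))
E
python3 m.py
```

```text
top rack [598.1 125.7] -86.59142771063526 0.176
top S1 [ 543.  -386.3] 82.92513005683838 0.073
top S2 [388.5 183. ] 8.359908037235437 0.088
top ref [595.2 123.8] -84.5738485789181 0.161
side rack [600.5 128.4] -86.24548842439648 0.385
side S1 [ 543.1 -389.1] 82.16410871454408 0.177
side S2 [389.8 173.6] 15.092027514227333 0.328
side ref [591.8 118.5] -90.74658461770204 0.432
```

```bash
cat >> h.py <<'E'
def need(x,y,z,yaw):
    "shift (cm, tool axes now) and turn (rad about tool z) to put TCP at x,y,z mm with tool y axis at yaw deg (or +180)"
    s=env.observe();r=np.array(s["tool_rot"]);d=r.T@(np.array([x,y,z])/1000-np.array(s["position"]))*100
    cur=np.degrees(np.arctan2(r[1,1],r[0,1]))
    for a in(yaw,yaw+180):
        w=(a-cur+180)%360-180; print("shift",np.round(d,2),"turn",round(-np.radians(w),3),"q6->",round(s["q"][5]-w+0,0))
E
python3 -m crank '[8.5,-2.42,-2.42,0,0, 8.5,-2.42,-2.42,0,0, 8.5,-2.42,-2.42,0,0, 8.5,-2.42,-2.42,0,0, 8.5,-2.42,-2.42,0,0, 8.5,-2.42,-2.42,0,0, 8.5,-2.42,-2.42,0,0, 8.5,-2.42,-2.42,0,0]' 60
python3 -m crank '[8.5,-2.42,-2.42,0,0, 8.5,-2.42,-2.42,0,0, 8.5,0,0,0,0.12, 8.5,0,0,0,0.12, 8.5,0,0,0,0.12, 8.5,0,0,0,0.12, 8.5,0,0,0,0.12, 8.5,0,0,0,0.12]'
python3 -m crank '[8.5,0,0,0,0.12, 8.5,0,0,0,0.12, 8.5,0,0,0,0.08, 8.5,0,0,0,0, 8.5,0,0,0,0, 8.5,0,0,0,0, 8.5,0,0,0,0, 8.5,0,0,0,0]'
python3 - <<'E'
from h import *
w=optics.get_image("wrist");save(w,"w1");st();need(341,196,231,8.4);print(np.round(w["pose"],3),w["intrinsics"])
print(proj(w,np.c_[L@R2(np.radians(8.4)).T+[.3885,.183],np.full(6,.022)]))
E
```

```text
time_s: 2.42
position: [0.3132, 0.2565, 0.2315]
tool_rot: [[-0.927, 0.374, 0.001], [0.374, 0.927, 0.0], [-0.0, 0.0, -1.0]]
ft_force: [-0.2, -0.3, 1.0]
grip_width: 0.0851
gripper_force: 0.0
time_s: 3.08
position: [0.3397, 0.1949, 0.2314]
tool_rot: [[-0.445, 0.896, 0.0], [0.896, 0.445, 0.0], [-0.0, 0.0, -1.0]]
ft_force: [-0.5, -0.6, -0.4]
grip_width: 0.0849
gripper_force: 0.0
time_s: 3.75
position: [0.3397, 0.1949, 0.2313]
tool_rot: [[-0.148, 0.989, 0.0], [0.989, 0.148, -0.0], [-0.0, 0.0, -1.0]]
ft_force: [0.9, -0.1, 0.8]
grip_width: 0.085
gripper_force: 0.0
t 3.80 pos [339.7 195.  231.3] yaw x-axis 98.5 F [-0.5 -1.3 -0.7] w 85.1 g 0.0 q6 3.9
shift [0.08 0.14 0.03] turn 0.001 q6-> 4.0
shift [0.08 0.14 0.03] turn -3.14 q6-> -176.0
[[ 0.989 -0.142 -0.043  0.329]
 [ 0.148  0.948  0.283  0.267]
 [ 0.001 -0.286  0.958  0.373]
 [ 0.     0.     0.     1.   ]] [[373.16775674   0.         319.45115982]
 [  0.         373.16775674 238.21965079]
 [  0.           0.           1.        ]]
[[305.04779471 266.12997689]
 [424.53389778 266.38514154]
 [427.06088301 237.75059361]
 [335.32314667 237.57459933]
 [336.17378968 181.46655559]
 [304.24682434 181.3985574 ]]
```

View pics/w1.png

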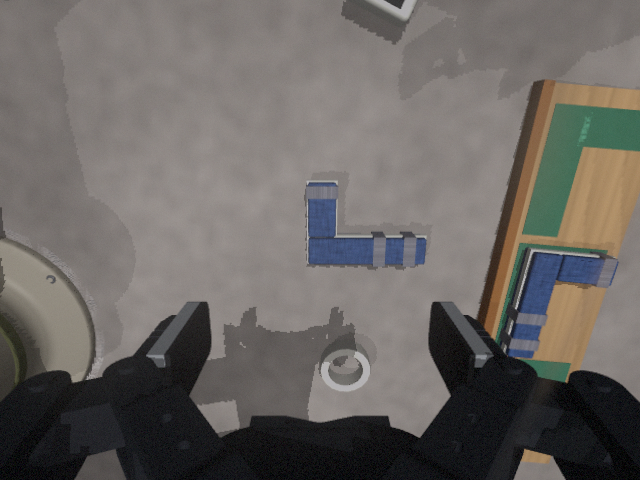

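```bash
python3 - <<'E'
from h import *
w=optics.get_image("wrist")
x,e=fitmask(blue(w,(280,165,450,285),12),splint_draw(w,False),[.3885,.183,np.radians(8.4)],[.005,.005,.05]);print(np.round(x[:2]*1000,1),np.degrees(x[2]),e)
g=R2(x[2])@[-.045,.02]+x[:2];print(g);need(g[0]*1000,g[1]*1000,4.5,np.degrees(x[2]))
E
```

```text
[390.9 186.2] 8.299860889499614 0.3486804299990189
[0.34343573 0.19948386]
shift [ 0.39  0.43 22.68] turn 0.003 q6-> 4.0
shift [ 0.39  0.43 22.68] turn -3.139 q6-> -176.0
```

```bash
python3 - <<'E'
from h import *
w=optics.get_image("wrist")
for y,x in[(250,350),(190,320),(250,378),(300,380),(100,250)]: print(w["color"][y,x])
for d in(12,20,30):
    m=blue(w,(280,165,450,285),d);ys,xs=np.nonzero(m);print(d,m.sum(),xs.min(),xs.max(),ys.min(),ys.max())
    x,e=fitmask(m,splint_draw(w,False),[.3885,.183,np.radians(8.4)],[.005,.005,.05],15);print(np.round(x[:2]*1000,1),np.degrees(x[2]),e)
E
python3 -m crank '[6,0.1,0.14,3.5,0, 6,0,0,3.5,0, 6,0,0,3.5,0, 6,0,0,3.5,0, 6,0,0,3.5,0, 6,0,0,3.1,0, 6,0,0,2.1,0, 6,0,0,0,0]' 60
python3 -m crank '[2.6,0,0,0,0, 2.6,0,0,0,0, 2.6,0,0,0,0, 2.6,0,0,0,0, 2.6,0,0,0,0, 2.6,0,0,0,0, 2.6,0,0,0,0, 2.6,0,0,0,0]' 60
```

```text
[ 64  80 120]
[120 116 126]
[127 124 134]
[140 133 130]
[139 133 130]
12 2798 308 373 198 263
[390.9 186.4] 8.82552596332219 0.3435009318786254
20 2751 308 373 198 263
[391.1 186.5] 9.317120438535971 0.36425120772946856
30 2711 309 373 199 263
[391.6 186.4] 8.375903398866939 0.3630874800397048
time_s: 4.57
position: [0.3394, 0.1957, 0.0016]
tool_rot: [[-0.147, 0.989, -0.006], [0.989, 0.147, -0.001], [-0.0, -0.006, -1.0]]
ft_force: [-0.9, -0.4, 1.0]
grip_width: 0.0601
gripper_force: 0.0
time_s: 5.23
position: [0.3418, 0.1964, 0.0058]
tool_rot: [[-0.147, 0.989, 0.003], [0.989, 0.147, 0.001], [0.0, 0.003, -1.0]]
ft_force: [-1.4, 0.3, 9.2]
grip_width: 0.0289
gripper_force: 60.3
```

```bash

python3 -m crank '[2.6,0,0,-4,0, 2.6,0,0,-4,0, 2.6,0,0,-2.5,0.118, 2.6,0,0,-2.5,0.118, 2.6,0,0,-2.5,0.118, 2.6,0,0,-2.5,0.118, 2.6,0,0,-2.5,0.118, 2.6,0,0,-2.5,0.118]' 60 | head -2
python3 -m crank '[2.6,0,0,0,0.118, 2.6,0,0,0,0.118, 2.6,0,0,0,0.118, 2.6,0,0,0,0.118, 2.6,0,0,0,0.118, 2.6,0,0,0,0.118, 2.6,0,0,0,0.118, 2.6,0,0,0,0.118]' 60 | head -2
python3 -m crank '[2.6,3.9,0.88,0,0, 2.6,3.9,0.88,0,0, 2.6,3.9,0.88,0,0, 2.6,3.9,0.88,0,0, 2.6,0,0,0,0, 2.6,0,0,0,0, 2.6,0,0,0,0, 2.6,0,0,0,0]' 60
python3 - <<'E'
from h import *
w=optics.get_image("wrist");st()
g=green(w);g[260:]=0;g=cv2.morphologyEx(g,cv2.MORPH_OPEN,np.ones((3,3),np.uint8))
x,e=fitmask(g,rack_draw(w),[.598,.1257,np.radians(-86.6)],[.005,.005,.05],7);print("rack",np.round(x[:2]*1000,1),np.degrees(x[2]),e)
im=w["color"].copy()
for q in rack_draw(w,(-1,0,1))(x): cv2.polylines(im,[np.round(q).astype(int)],True,(255,0,0),1)
w["color"]=im;save(w,"w2")
E
```

```text
time_s: 5.9
position: [0.3403, 0.196, 0.2368]
time_s: 6.57
position: [0.3405, 0.1961, 0.2354]
time_s: 7.23
position: [0.4978, 0.1716, 0.2351]
tool_rot: [[0.998, 0.066, 0.001], [0.066, -0.998, 0.0], [0.001, -0.0, -1.0]]
ft_force: [0.3, -0.1, -1.4]
grip_width: 0.0285
gripper_force: 60.1
t 7.28 pos [497.9 171.6 235.2] yaw x-axis 3.8 F [-0.7 -0.3 -1.8] w 28.4 g 60.1 q6 92.3
rack [599.1 124.1] -86.59147478198196 0.1979379102171063
```

View pics/w2.png

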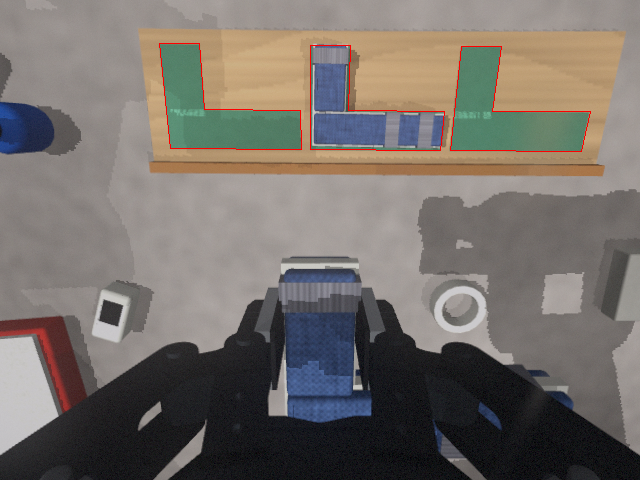

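```bash
python3 - <<'E'
from h import *
w=optics.get_image("wrist");s=st()
cv2.imwrite("pics/held.png",cv2.resize(w["color"][240:440,240:400,::-1],(480,600)))
r=np.array(s["tool_rot"]);p=np.array(s["position"])
for z in(.2514,.2294):
    print(z,[np.round((r.T@(X-p))*1000,1).tolist() for X in at(w,[[322,258],[322,269],[287,275],[357,275]],z)])
def grip(k,th=np.radians(-86.6)): 
    g=R2(th)@(np.array([.135*k-.045,.02]))+[.5991,.1241]; return g*1000
print(grip(-1),grip(1)); g=grip(-1); need(g[0],g[1],60,-86.6)
E
```

```text
t 7.33 pos [498.  171.6 235.1] yaw x-axis 3.8 F [ 0.4  0.2 -0.9] w 28.2 g 60.1 q6 92.3
0.2514 [[28.4, 0.9, -16.3], [24.2, 0.9, -16.3], [21.9, -11.8, -16.3], [21.9, 13.6, -16.3]]
0.2294 [[20.6, 1.0, 5.7], [15.6, 1.1, 5.7], [12.9, -13.8, 5.7], [12.9, 16.0, 5.7]]
[608.38964931 304.9692965 ] [624.40237018  35.44454296]
shift [ 11.89 -12.57  17.52] turn 0.007 q6-> 93.0
shift [ 11.89 -12.57  17.52] turn -3.134 q6-> -87.0
```

View pics/held.png

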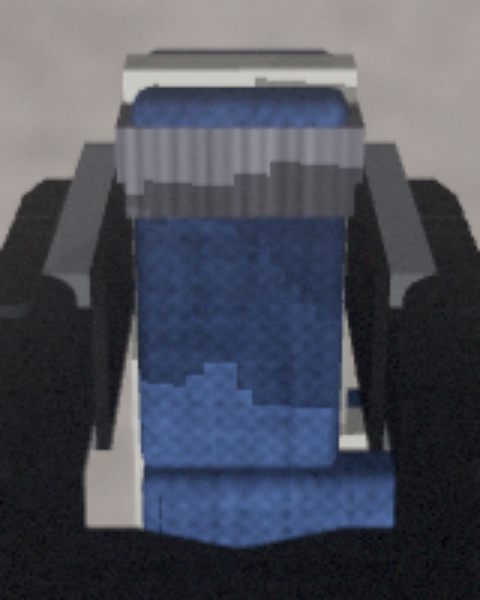

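```bash

python3 -m crank '[2.6,2.36,-2.51,0,0, 2.6,2.36,-2.51,0,0, 2.6,2.36,-2.51,0,0, 2.6,2.36,-2.51,0,0, 2.6,2.36,-2.51,0,0, 2.6,0,0,0,0, 2.6,0,0,3.9,0, 2.6,0,0,3.9,0]' 60 | head -2
python3 -m crank '[2.6,0,0,3.9,0, 2.6,0,0,3.9,0, 2.6,0,0,3.4,0, 2.6,0,0,1.6,0, 2.6,0,0,0.9,0, 2.6,0,0,0,0, 2.6,0,0,0,0, 2.6,0,0,0,0]' 60
python3 - <<'E'
from h import *
need(607.4,305,12.5,-86.6)
E
```

```text
time_s: 8.0
position: [0.6088, 0.3053, 0.1576]
time_s: 8.67
position: [0.6092, 0.3046, 0.0215]
tool_rot: [[0.998, 0.066, 0.003], [0.066, -0.998, 0.001], [0.003, -0.001, -1.0]]
ft_force: [0.5, -1.0, -0.5]
grip_width: 0.0282
gripper_force: 60.0
shift [-0.18 -0.05  0.9 ] turn 0.007 q6-> 103.0
shift [-0.18 -0.05  0.9 ] turn -3.135 q6-> -77.0
```

```bash

python3 -m crank '[2.6,-0.18,-0.05,0,0.007, 2.6,0,0,0.6,0, 2.6,0,0,0.35,0, 2.6,0,0,0,0, 2.6,0,0,0,0, 4.4,0,0,0,0, 4.4,0,0,0,0, 4.4,0,0,0,0]' 60
python3 -m crank '[4.4,0,0,0,0, 4.4,0,0,-2,0, 4.4,0,0,-4,0, 4.4,0,0,-4,0, 4.4,0,0,-4,0, 4.4,-2,0,-2,0, 4.4,-3.5,0,0,0, 4.4,-3.5,0,0,0]' 60
python3 - <<'E'
from h import *
w=optics.get_image("wrist");st()
g=green(w);g[300:]=0
im=w["color"].copy()
x=[.5991,.1241,np.radians(-86.6)]
for q in rack_draw(w,(-1,0,1))(x): cv2.polylines(im,[np.round(q*8).astype(int)],True,(255,0,0),1,shift=3)
cv2.imwrite("pics/w3.png",cv2.resize(im[:300,:,::-1],(800,375),interpolation=cv2.INTER_AREA))
E
```

```text
time_s: 9.33
position: [0.6065, 0.3046, 0.0096]
tool_rot: [[0.998, 0.059, -0.0], [0.059, -0.998, -0.0], [-0.0, 0.0, -1.0]]
ft_force: [-0.0, 0.5, -0.1]
grip_width: 0.0435
gripper_force: 0.0
time_s: 10.0
position: [0.5164, 0.2992, 0.1708]
tool_rot: [[0.998, 0.058, 0.003], [0.058, -0.998, 0.001], [0.003, -0.001, -1.0]]
ft_force: [0.5, -0.1, -0.8]
grip_width: 0.0438
gripper_force: 0.0
t 10.05 pos [508.2 298.8 169.1] yaw x-axis 3.5 F [-3.5  2.7  0.5] w 44.2 g 0.0 q6 105.5
```

View pics/w3.png

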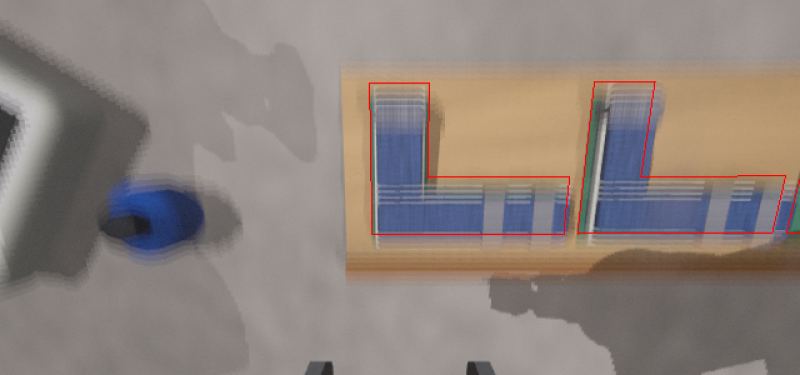

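```bash
cat > chk.py <<'E'
from h import *
import sys
w=optics.get_image("wrist");st()
def d(k): return splint_draw(w,False,.006)
res={}
for k in [int(a) for a in sys.argv[1:]]:
    c0=R2(np.radians(-86.6))@[.135*k,0]+[.5991,.1241]
    q=proj(w,np.c_[G@R2(np.radians(-86.6)).T+c0,np.full(6,.02)]);lo=np.maximum(q.min(0)-4,0).astype(int);hi=q.max(0).astype(int)+4
    m=blue(w,(lo[0],lo[1],hi[0],hi[1]),3);m[cv2.cvtColor(w["color"],cv2.COLOR_RGB2HSV)[...,0]<100]=0
    x,e=fitmask(m,d(k),[c0[0],c0[1],np.radians(-86.6)],[.005,.005,.05],9)
    l=R2(np.radians(-86.6)).T@(x[:2]-[.5991,.1241])*1000-[135*k,0]
    print(k,"rel bay mm",np.round(l,1),"yaw err",round(np.degrees(x[2])+86.6,1),"e",round(e,3),lo,hi)
E
python3 chk.py -1 0; python3 - <<'E'
from h import *
w=optics.get_image("wrist");w["color"]=w["color"];save(w,"w4")
E
```

```text
t 10.10 pos [511.7 299.2 169.7] yaw x-axis 3.5 F [ 0.1 -0.4 -0.6] w 44.3 g 0.0 q6 105.4
-1 rel bay mm [ 0.4 -0.3] yaw err 0.8 e 0.107 [289  42] [468 181]
0 rel bay mm [-3.9  1. ] yaw err -0.1 e 0.115 [466  42] [652 181]
```

```bash

python3 -m crank '[6,-0.18,4.03,-0.3,0, 6,-0.18,4.03,-0.3,0, 6,-0.18,4.03,-0.3,0, 6,-0.18,4.03,-0.3,0, 6,-0.18,4.03,-0.3,0, 6,-0.18,4.03,-0.3,0, 6,-0.18,4.03,-0.3,0, 6,-0.18,4.03,-0.3,0]' 20 | head -2
python3 -m crank '[6,-0.18,4.03,-0.3,0, 6,-0.18,4.03,-0.3,0, 6,-0.18,4.03,-0.3,0, 6,-0.18,4.03,-0.3,0, 6,-0.18,4.03,-0.3,0, 6,-0.18,4.03,-0.3,0, 6,-0.18,4.03,-0.3,0, 6,-0.18,4.03,-0.3,0]' 20 | head -2
python3 -m crank '[6,0,0,0,-0.116, 6,0,0,0,-0.116, 6,0,0,0,-0.116, 6,0,0,0,-0.116, 6,0,0,0,-0.116, 6,0,0,0,-0.116, 6,0,0,0,-0.116, 6,0,0,0,-0.116]' 20 | head -2
python3 -m crank '[6,0,0,0,-0.116, 6,0,0,0,-0.116, 6,0,0,0,-0.116, 6,0,0,0,-0.112, 6,0,0,0,0, 6,0,0,0,0, 6,0,0,0,0, 6,0,0,0,0]' 20 | head -2
python3 - <<'E'
from h import *
w=optics.get_image("wrist");st();save(w,"w5")
x0=[.543,-.387,np.radians(83)]
q=splint_draw(w,True)(x0)[0];lo=np.maximum(q.min(0)-12,0).astype(int);hi=q.max(0).astype(int)+12;print(lo,hi)
x,e=fitmask(blue(w,(lo[0],lo[1],hi[0],hi[1]),3),splint_draw(w,True),x0,[.005,.005,.05],9);print(np.round(x[:2]*1000,1),np.degrees(x[2]),e)
g=(R2(x[2])@[.038,.0275]+x[:2])*1000;print(g);need(g[0],g[1],14,np.degrees(x[2])-90)
E
```

```text
time_s: 10.82
position: [0.5221, -0.0259, 0.1941]
time_s: 11.48
position: [0.526, -0.3491, 0.2178]
time_s: 12.15
position: [0.5264, -0.3471, 0.2175]
time_s: 12.82
position: [0.526, -0.3463, 0.2177]
t 12.87 pos [ 526.  -346.2  217.8] yaw x-axis 82.8 F [ 0.  -0.7 -0.7] w 60.2 g 0.0 q6 -36.9
[283 173] [396 317]
[ 545.3 -384.4] 82.93794889882825 0.12525419994697556
[ 522.66413907 -343.35057057]
shift [ 0.24 -0.37 20.38] turn -0.003 q6-> -37.0
shift [ 0.24 -0.37 20.38] turn 3.139 q6-> 143.0
```

```bash
cat > tri.py <<'E'
from h import *
t=optics.get_image("top");s=optics.get_image("side");o=st();p=np.array(o["position"])
best=None
for a in spotter.look_for(t,"splint_a"):
    for b in spotter.look_for(s,"splint_a"):
        o1,d1=ray(t,np.array(a["at"])*[640,480]);o2,d2=ray(s,np.array(b["at"])*[640,480])
        k=np.linalg.lstsq(np.c_[d1[0],-d2[0]],o2-o1,rcond=None)[0];A=o1+k[0]*d1[0];B=o2+k[1]*d2[0]
        print(round(a["score"],2),round(b["score"],2),"mid",np.round((A+B)*500),"gap",round(np.linalg.norm(A-B)*1000),"rel tool mm",np.round(np.array(o["tool_rot"]).T@((A+B)/2-p)*1000))
E
python3 -m crank '[6,0.24,-0.37,4,0, 6,0,0,4,0, 6,0,0,4,0, 6,0,0,4,0, 6,0,0,3,0, 6,0,0,1.5,0, 6,0,0,0.6,0, 6,0,0,0,0]' 20
python3 -m crank '[2.6,0,0,0,0, 2.6,0,0,0,0, 2.6,0,0,0,0, 2.6,0,0,0,0, 2.6,0,0,0,0, 2.6,0,0,0,0, 2.6,0,0,0,0, 2.6,0,0,0,0]' 20
python3 -m crank '[2.6,0,0,-1,0, 2.6,0,0,-2.5,0, 2.6,0,0,-3,0, 2.6,0,0,-3,0, 2.6,0,0,-2.5,0, 2.6,0,0,-1,0, 2.6,0,0,0,0, 2.6,0,0,0,0]' 20
python3 tri.py
```

```text
time_s: 13.53
position: [0.5222, -0.343, 0.0058]
tool_rot: [[0.124, 0.992, -0.001], [0.992, -0.124, 0.001], [0.001, -0.002, -1.0]]
ft_force: [-0.1, 1.0, 0.3]
grip_width: 0.0604
gripper_force: 0.0
time_s: 14.2
position: [0.5232, -0.3438, 0.0086]
tool_rot: [[0.124, 0.992, 0.002], [0.992, -0.124, -0.002], [-0.002, 0.003, -1.0]]
ft_force: [0.2, 0.9, 6.9]
grip_width: 0.029
gripper_force: 21.0
time_s: 14.87
position: [0.5222, -0.3429, 0.1362]
tool_rot: [[0.124, 0.992, -0.001], [0.992, -0.124, 0.001], [0.001, -0.001, -1.0]]
ft_force: [-0.7, -0.5, -1.4]
grip_width: 0.0294
gripper_force: 20.2
t 14.97 pos [ 521.9 -342.6  134.9] yaw x-axis 82.9 F [-0.3 -0.3 -1. ] w 29.4 g 20.2 q6 -37.0
0.78 0.83 mid [ 815.  154. -339.] gap 524 rel tool mm [528. 231. 475.]
0.78 0.8 mid [580. 276.  16.] gap 28 rel tool mm [621. -18. 120.]
0.78 0.72 mid [ 677.  286. -166.] gap 146 rel tool mm [642.  77. 302.]
0.61 0.83 mid [ 833.   41. -347.] gap 330 rel tool mm [418. 263. 482.]
0.61 0.8 mid [541. 126. 120.] gap 66 rel tool mm [467. -39.  16.]
0.61 0.72 mid [632. 123. -49.] gap 22 rel tool mm [475.  52. 185.]
```

```bash
python3 - <<'E'
from h import *
w=optics.get_image("wrist");s=optics.get_image("side")
u,v=proj(s,env.observe()["position"])[0].astype(int);print(u,v)
A=cv2.resize(s["color"][v-75:v+75,u-50:u+50],(400,600));B=cv2.resize(w["color"][:, 80:560],(400,400));B=cv2.copyMakeBorder(B,0,200,0,0,cv2.BORDER_CONSTANT)
cv2.imwrite("pics/lift.png",np.hstack([A,B])[:,:,::-1])
E
```

```text
427 275
```

View pics/lift.png

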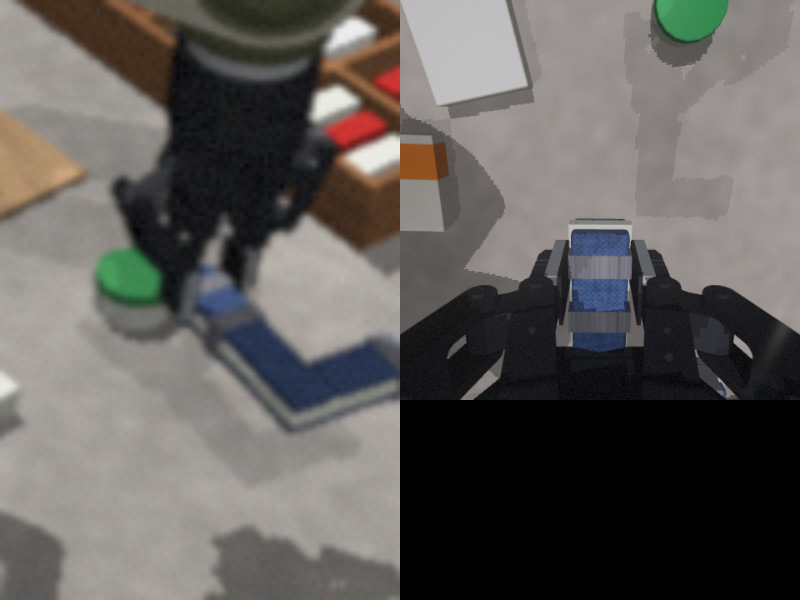

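```bash

python3 -m crank '[2.6,0,0,3,0, 2.6,0,0,3,0, 2.6,0,0,2.5,0, 2.6,0,0,0,0, 2.6,0,0,0,0, 2.85,0,0,0,0, 2.85,0,0,0,0, 2.85,0,0,0,0]' 20
python3 -m crank '[2.92,0,0,0,0, 2.92,0,0,0,0, 2.92,0,0,0,0, 2.92,0,0,0,0, 2.92,0,0,0,0, 2.92,0,0,0,0, 2.92,0,0,0,0, 2.92,0,0,0,0]' 20 |tail -3
```

```text
time_s: 15.88
position: [0.5231, -0.3437, 0.0535]
tool_rot: [[0.124, 0.992, 0.002], [0.992, -0.124, -0.002], [-0.002, 0.002, -1.0]]
ft_force: [1.0, -0.7, -0.8]
grip_width: 0.0295
gripper_force: 20.3
ft_force: [-0.1, -0.8, -1.1]
grip_width: 0.0294
gripper_force: 20.3
```

```bash

for c in 1; do python3 -m crank '[2.95,0,0,0,0, 2.95,0,0,0,0, 2.95,0,0,0,0, 2.96,0,0,0,0, 2.96,0,0,0,0, 2.96,0,0,0,0, 2.96,0,0,0,0, 2.96,0,0,0,0]' 20 |tail -3
python3 -m crank '[2.98,0,0,0,0, 2.98,0,0,0,0, 2.98,0,0,0,0, 2.98,0,0,0,0, 2.98,0,0,0,0, 2.98,0,0,0,0, 2.98,0,0,0,0, 2.98,0,0,0,0]' 20 |tail -3; done
```

```text
ft_force: [-0.7, -0.3, -0.7]
grip_width: 0.0296
gripper_force: 13.4
ft_force: [-0.7, -0.6, -1.6]
grip_width: 0.0297
gripper_force: 6.5
```

```bash
cat > hang.py <<'E'
from h import *
s=optics.get_image("side");o=st();p=np.array(o["position"])
u,v=proj(s,p)[0];c=cv2.cvtColor(s["color"],cv2.COLOR_RGB2HSV)
m=((c[...,0]>100)&(c[...,0]<130)&(c[...,1]>90)).astype(np.uint8);k=np.zeros_like(m);k[int(v-70):int(v+90),int(u-70):int(u+70)]=1;m*=k
n,l,stt,cc=cv2.connectedComponentsWithStats(cv2.dilate(m,np.ones((5,5),np.uint8)));i=1+np.argmax(stt[1:,4]);b=(l==i)&(m>0)
ys,xs=np.nonzero(b);print("tcp px",np.round([u,v]),"blob cols",xs.min(),xs.max(),"rows",ys.min(),ys.max(),"cen",xs.mean().round(),ys.mean().round(),"n",b.sum())
R=np.array(o["tool_rot"])
for th in(0,30,60,90,120):
    a=np.radians(th);q=[]
    for lx,ly in[(-38-60,15),(-38-60,-70),(-38-30,-70),(-38-30,-15),(22,-15),(22,15)]:  # along tool x from grip, tool y
        q.append(p+R@np.array([lx*np.cos(a),ly,lx*-np.sin(a)-8 if 0 else -8-lx*np.sin(a)])/1000)
    z=proj(s,q);print(th,"cols",z[:,0].min().round(),z[:,0].max().round(),"rows",z[:,1].min().round(),z[:,1].max().round(),"cen",z.mean(0).round())
E
python3 hang.py
python3 -m crank '[2.96,0,0,-2,0, 2.96,0,0,-3,0, 2.96,0,0,-2.5,0, 2.97,0,0,0,0, 2.98,0,0,0,0, 2.99,0,0,0,0, 2.99,0,0,0,0, 2.99,0,0,0,0]' 20
python3 hang.py
```

```text
t 17.93 pos [ 522.5 -343.2   51.8] yaw x-axis 82.9 F [ 0.4  0.6 -1. ] w 29.7 g 6.5 q6 -37.0
tcp px [423. 303.] blob cols 413 468 rows 293 330 cen 445.0 317.0 n 430
0 cols 412.0 454.0 rows 293.0 339.0 cen [427. 318.]
30 cols 410.0 447.0 rows 290.0 350.0 cen [424. 324.]
60 cols 403.0 436.0 rows 290.0 350.0 cen [418. 323.]
90 cols 393.0 430.0 rows 292.0 340.0 cen [412. 318.]
120 cols 383.0 432.0 rows 296.0 322.0 cen [407. 310.]
time_s: 18.6
position: [0.5221, -0.3429, 0.1256]
tool_rot: [[0.124, 0.992, -0.002], [0.992, -0.124, 0.002], [0.001, -0.002, -1.0]]
ft_force: [-0.6, 0.8, -1.7]
grip_width: 0.03
gripper_force: 3.3
t 18.65 pos [ 522.2 -342.9  125.7] yaw x-axis 82.9 F [ 0.4  0.8 -0.6] w 30.1 g 3.3 q6 -37.0
tcp px [426. 279.] blob cols 412 450 rows 222 274 cen 429.0 252.0 n 83
0 cols 416.0 460.0 rows 269.0 314.0 cen [431. 294.]
30 cols 414.0 452.0 rows 266.0 327.0 cen [428. 300.]
60 cols 406.0 440.0 rows 265.0 328.0 cen [422. 300.]
90 cols 396.0 434.0 rows 267.0 317.0 cen [416. 295.]
120 cols 385.0 437.0 rows 271.0 300.0 cen [410. 287.]
```

```bash
sed -i 's/(-38-60,15),(-38-60,-70),(-38-30,-70),(-38-30,-15),(22,-15),(22,15)/(-98,-15),(-98,70),(-68,70),(-68,15),(22,15),(22,-15)/; s/c\[...,1\]>90/c[...,1]>60/; s/int(v-70):int(v+90)/int(v-8):int(v+70)/' hang.py; python3 hang.py; python3 -c "
from h import *
s=optics.get_image('side');c=s['color'][262:340:3,395:480:5].astype(int)
print('\n'.join(''.join('%4d'%(p[2]-p[0]) for p in r) for r in c))"
```

```text
t 18.70 pos [ 522.3 -343.   125.9] yaw x-axis 82.9 F [ 0.2  0.5 -0.6] w 29.5 g 3.3 q6 -37.0
tcp px [426. 279.] blob cols 418 445 rows 271 313 cen 430.0 297.0 n 408
0 cols 416.0 481.0 rows 269.0 306.0 cen [449. 287.]
30 cols 417.0 473.0 rows 266.0 319.0 cen [445. 293.]
60 cols 420.0 460.0 rows 265.0 320.0 cen [439. 294.]
90 cols 416.0 448.0 rows 267.0 310.0 cen [432. 289.]
120 cols 405.0 440.0 rows 271.0 293.0 cen [427. 281.]
 -11  -9  -1   6   3   6   3  -2   0   7  -9 -10 -12 -13 -12 -12  -8
 -10  -8  20  10   2   4   2  -9   1   1 -11 -12 -11 -13 -12  -5  -9
 -11  -4  23  21   8   6  -2   3  -3   0 -10 -10 -13 -13 -12 -12  -9
 -11 -11  20  23  15   5   9  53  -2  -2 -11 -12 -12 -11  -9 -12 -10
  -8  -6   9  15  16   3   7  22   2  -7 -12 -10 -11 -13 -12  -8 -12
 -11 -11  -6  -4   0   4   7   6  -2 -10 -12 -12 -11 -12 -11 -12 -12
 -11 -10  -4  -4  -1   6  13  10 -11 -11 -11  -9 -10 -10 -13 -14 -10
 -11  -9  -8  -7   6   9  32   6 -11 -11 -11 -11 -12 -11 -11 -11 -10
 -12 -12 -11  -8   2  15  10  -2 -10 -10 -11 -10 -13 -11 -10 -10 -13
 -12  -8  -8 -11   6   4  14  -8   0  12 -10 -11 -
[... 422 characters left out ...]
12 -11 -10
  -9 -10 -11  -8  -4   0  -7 -10  -8  -8  -7  -7 -11  -9 -13  -8 -10
 -11 -10 -10 -10 -11 -11 -11  -5  -6  -8  -6 -12  -8 -10 -12 -10 -10
 -11 -13 -11  -9 -11  -9  -6  -7  -8  -7  -7 -10  -8 -13 -11 -12 -12
 -11 -11 -10  -9  -9  -4  -6  -7  -5  -7  -7  -8 -11 -10 -11  -9  -9
 -13 -10  -9 -11 -12  -9  -9  -8  -7  -9  -8 -10 -11  -9 -11 -10 -12
 -10 -12 -11 -11  -9  -7 -10  -7 -12 -12 -10 -10 -12 -13  -9 -12 -11
 -11 -11 -11 -10 -11 -10  -7  -6  -7 -13 -11 -11 -10  -7  -9 -11  -9
 -11 -11 -12 -11  -8 -12  -8  -7  -7 -10  -9  -9  -9 -12 -10 -12 -12
  -9 -11 -11 -11 -10  -9 -11  -7  -4  -6  -6 -11 -10  -9 -10  -8 -10
 -10  -9  -9 -11 -11 -11  -9 -10  -6  -6  -8  -7  -7  -7  -8 -10 -13
```

```bash

python3 -m crank '[2.98,0,0,0,0, 2.98,0,0,1.5,0, 2.98,0,0,1,0, 2.98,0,0,0.3,0, 2.98,0,0,0.2,0, 2.98,0,0,0,0, 2.98,0,0,0,0, 2.98,0,0,0,0]' 20
python3 -m crank '[2.98,0,0,0.2,0, 2.98,0,0,0.2,0, 2.98,0,0,0.2,0, 2.98,0,0,0,0, 2.98,0,0,0,0, 2.98,0,0,0,0, 2.98,0,0,0,0, 2.98,0,0,0,0]' 20
python3 hang.py
```

```text
time_s: 19.42
position: [0.5226, -0.3432, 0.0969]
tool_rot: [[0.124, 0.992, 0.0], [0.992, -0.124, -0.0], [0.0, 0.0, -1.0]]
ft_force: [-0.1, -0.4, -1.1]
grip_width: 0.0299
gripper_force: 4.6
time_s: 20.08
position: [0.5226, -0.3435, 0.0917]
tool_rot: [[0.124, 0.992, 0.001], [0.992, -0.124, -0.001], [-0.001, 0.001, -1.0]]
ft_force: [-2.9, 0.3, 5.8]
grip_width: 0.0298
gripper_force: 6.0
t 20.13 pos [ 522.5 -343.5   91.7] yaw x-axis 82.9 F [-2.7 -0.1  4.6] w 29.9 g 6.0 q6 -37.0
tcp px [425. 291.] blob cols 414 439 rows 282 316 cen 425.0 304.0 n 335
0 cols 414.0 478.0 rows 281.0 318.0 cen [447. 299.]
30 cols 416.0 470.0 rows 278.0 330.0 cen [443. 305.]
60 cols 418.0 458.0 rows 277.0 331.0 cen [437. 305.]
90 cols 415.0 446.0 rows 279.0 321.0 cen [431. 300.]
120 cols 404.0 438.0 rows 283.0 304.0 cen [425. 292.]
```

```bash

python3 -m crank '[2.985,-1.28,0,0.02,0, 2.985,-1.28,0,0.05,0, 2.985,-1.26,0,0.3,0, 2.985,-1.22,0,0.42,0, 2.985,-1.14,0,0.6,0, 2.985,-1.06,0,0.73,0, 2.985,-0.95,0,0.88,0, 2.985,-0.84,0,0.98,0]' 20
sed -i 's/(0,30,60,90,120)/(90,120,150,165,180)/' hang.py; python3 hang.py
```

```text
time_s: 20.8
position: [0.5111, -0.4344, 0.0502]
tool_rot: [[0.124, 0.992, 0.0], [0.992, -0.124, -0.001], [-0.001, 0.0, -1.0]]
ft_force: [-0.7, -1.1, 1.6]
grip_width: 0.0298
gripper_force: 7.4
t 20.85 pos [ 510.1 -434.6   47.7] yaw x-axis 82.8 F [-1.3 -0.9 -0.5] w 29.9 g 8.0 q6 -43.3
tcp px [446. 331.] blob cols 499 515 rows 384 400 cen 508.0 395.0 n 188
90 cols 435.0 467.0 rows 320.0 361.0 cen [452. 340.]
120 cols 423.0 458.0 rows 324.0 342.0 cen [446. 331.]
150 cols 416.0 458.0 rows 311.0 333.0 cen [443. 321.]
165 cols 415.0 459.0 rows 301.0 336.0 cen [442. 316.]
180 cols 416.0 458.0 rows 292.0 338.0 cen [442. 312.]
```

```bash
sed -i 's/int(v-8):int(v+70),int(u-70):int(u+70)/int(v-50):int(v+35),int(u-45):int(u+45)/' hang.py; python3 hang.py; python3 -c "
from h import *
s=optics.get_image('side')
cv2.imwrite('pics/flip.png',cv2.resize(s['color'][260:380,380:540,::-1],(800,600)))"
```

```text
t 20.90 pos [ 510.3 -433.4   48.3] yaw x-axis 82.8 F [ 0.4 -0.9 -0.3] w 29.7 g 7.6 q6 -43.3
tcp px [446. 331.] blob cols 416 479 rows 280 332 cen 444.0 307.0 n 295
90 cols 435.0 467.0 rows 319.0 360.0 cen [451. 339.]
120 cols 423.0 458.0 rows 323.0 342.0 cen [446. 331.]
150 cols 416.0 458.0 rows 310.0 333.0 cen [442. 321.]
165 cols 415.0 458.0 rows 300.0 335.0 cen [442. 316.]
180 cols 415.0 458.0 rows 292.0 337.0 cen [442. 312.]
```

View pics/flip.png

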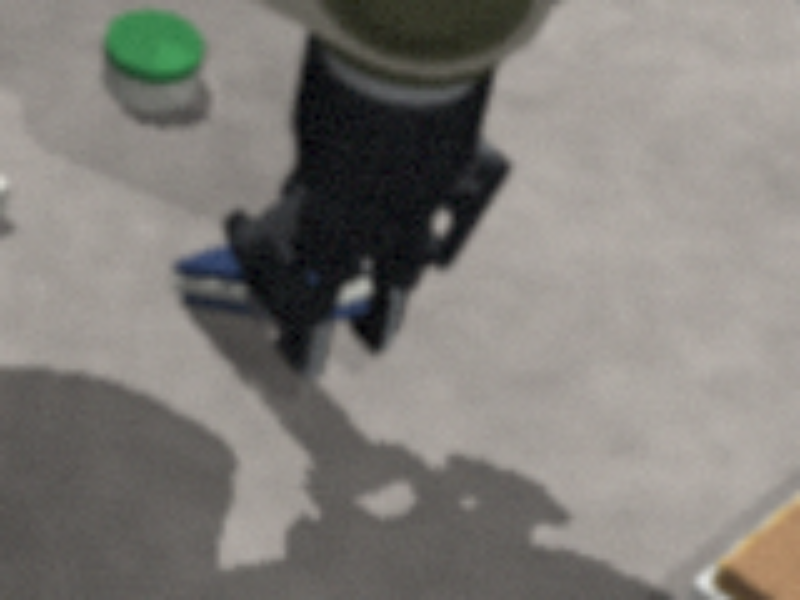

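```bash

python3 -m crank '[2.985,-0.7,0,0.9,0, 2.985,-0.5,0,1.1,0, 2.985,-0.4,0,1.1,0, 2.985,-0.1,0,0.6,0, 2.985,0,0,0.2,0, 2.985,0,0,0,0, 2.985,0,0,0,0, 2.985,0,0,0,0]' 20
python3 -m crank '[4,0,0,0,0, 6,0,0,0,0, 6,0,0,0,0, 6,0,0,-1,0, 6,0,0,-4,0, 6,0,0,-4,0, 6,0,0,-4,0, 6,0,0,-4,0]' 60
python3 -m crank '[6,0,0,-2,0, 6,2.5,0,0,0, 6,2.5,0,0,0, 6,0,0,0,0, 6,0,0,0,0, 6,0,0,0,0, 6,0,0,0,0, 6,0,0,0,0]' 60 | head -2
cat > s1.py <<'E'
from h import *
w=optics.get_image("wrist");st();t=optics.get_image("top")
for nm,p in(("wrist",w),("top",t)):
  for mir in(False,True):
    for th in(-97,):
        x0=[.535,-.385,np.radians(th)]
        c=p["color"].astype(int);m=((c[...,2]-c[...,0])>3).astype(np.uint8)
        lo,hi=(np.array([150,100]),np.array([500,330])) if nm=="wrist" else (np.array([440,165]),np.array([525,240]))
        b=blue(p,(*lo,*hi),6)
        x,e=fitmask(b,splint_draw(p,mir),x0,[.02,.02,.2],9);print(nm,mir,np.round(x[:2]*1000,1),np.degrees(x[2]).round(1),round(e,3),b.sum())
        ok=x
E
python3 s1.py
```

```text
time_s: 21.62
position: [0.5094, -0.4495, 0.0123]
tool_rot: [[0.123, 0.992, 0.0], [0.992, -0.123, -0.0], [-0.0, 0.0, -1.0]]
ft_force: [-0.3, 0.8, -1.1]
grip_width: 0.0298
gripper_force: 7.5
time_s: 22.28
position: [0.509, -0.4493, 0.1851]
tool_rot: [[0.124, 0.992, 0.001], [0.992, -0.124, -0.001], [-0.001, 0.001, -1.0]]
ft_force: [-0.2, 0.0, -0.1]
grip_width: 0.0598
gripper_force: 0.0
time_s: 22.95
position: [0.5152, -0.4008, 0.2019]
t 23.00 pos [ 515.2 -400.7  201.8] yaw x-axis 82.8 F [-0.3  0.  -0.1] w 60.0 g 0.0 q6 -41.1
wrist False [ 544.6 -401.2] -97.8 0.122 6218
wrist True [ 490.5 -394. ] -99.2 0.462 6218
top False [ 542.9 -401.4] -96.8 0.349 653
top True [ 542.2 -401.8] -97.7 1.028 653
```

```bash

python3 -m crank '[6,0,0,0,0.122, 6,0,0,0,0.122, 6,0,0,0,0.122, 6,0,0,0,0.122, 6,0,0,0,0.122, 6,0,0,0,0.122, 6,0,0,0,0.122, 6,0,0,0,0.122]' 60 | head -1
python3 -m crank '[6,0,0,0,0.122, 6,0,0,0,0.122, 6,0,0,0,0.122, 6,0,0,0,0.122, 6,0,0,0,0.117, 6,0,0,0,0, 6,0,0,0,0, 6,0,0,0,0]' 60 | head -1
python3 - <<'E'
from h import *
w=optics.get_image("wrist");st()
for d in(4,8):
    x,e=fitmask(blue(w,(150,60,560,300),d),splint_draw(w,False),[.5446,-.4012,np.radians(-97.8)],[.01,.01,.1],9);print(np.round(x[:2]*1000,1),np.degrees(x[2]).round(1),round(e,3))
g=(R2(x[2])@[-.045,.02]+x[:2])*1000;print(g);need(g[0],g[1],6,np.degrees(x[2]))
E
```

```text
time_s: 23.72
time_s: 24.38
t 24.43 pos [ 515.4 -400.2  202. ] yaw x-axis -7.5 F [ 1.  -0.2  0.4] w 59.9 g 0.0 q6 49.3
[ 544.4 -402.1] -97.2 0.119
[ 544.2 -401.7] -97.1 0.127
[ 569.55732079 -359.52972405]
shift [ 4.84 -4.74 19.6 ] turn -0.008 q6-> 49.0
shift [ 4.84 -4.74 19.6 ] turn 3.134 q6-> 229.0
```

```bash

python3 -m crank '[6,2.42,-2.37,0,-0.008, 6,2.42,-2.37,0,0, 6,0,0,4,0, 6,0,0,4,0, 6,0,0,4,0, 6,0,0,4,0, 6,0,0,2.3,0, 6,0,0,1.3,0]' 60
python3 -m crank '[6,0,0,0,0, 2.6,0,0,0,0, 2.6,0,0,0,0, 2.6,0,0,0,0, 2.6,0,0,0,0, 2.6,0,0,0,0, 2.6,0,0,0,0, 2.6,0,0,0,0]' 60
python3 -m crank '[2.6,0,0,-2,0, 2.6,0,0,-3.5,0, 2.6,0,0,-3.5,0, 2.6,0,0,-3,0, 2.6,0,0,-1,0, 2.6,0,0,0,0, 2.6,0,0,0,0, 2.6,0,0,0,0]' 60
python3 - <<'E'
from h import *
w=optics.get_image("wrist");need(623.4,35.4,130,-86.6)
save(w,"h2")
s=env.observe();r=np.array(s["tool_rot"]);p=np.array(s["position"])
# profile down the column through the short leg tip
c=w["color"][225:300,322].astype(int)
print([(225+i,*v) for i,v in enumerate(c.tolist()) if i%2==0])
for row in(250,255,258,260,264,269): print(row,[np.round((r.T@(at(w,[[322,row]],p[2]+h)[0]-p))*1000,1)[0] for h in(.016,.006)])
E
```

```text
time_s: 25.1
position: [0.5684, -0.3583, 0.0023]
tool_rot: [[0.992, -0.124, -0.004], [-0.124, -0.992, 0.004], [-0.004, -0.003, -1.0]]
ft_force: [0.1, -0.2, 0.6]
grip_width: 0.0601
gripper_force: 0.0
time_s: 25.77
position: [0.5706, -0.3602, 0.0087]
tool_rot: [[0.992, -0.126, 0.004], [-0.126, -0.992, -0.003], [0.004, 0.003, -1.0]]
ft_force: [-0.3, 0.2, 7.5]
grip_width: 0.0284
gripper_force: 61.1
time_s: 26.43
position: [0.5689, -0.3588, 0.134]
tool_rot: [[0.992, -0.126, -0.003], [-0.126, -0.992, 0.002], [-0.003, -0.002, -1.0]]
ft_force: [0.4, 0.2, -1.3]
grip_width: 0.0283
gripper_force: 60.2
shift [  0.44 -39.79   0.47] turn -0.186 q6-> 44.0
shift [  0.44 -39.79   0.47] turn 2.956 q6-> 224.0
[(225, 147, 142, 138), (227, 149, 142, 140), (229, 150, 143, 139), (231, 147, 141, 139), (233, 149, 141, 138), (235, 148, 140, 140), (237, 148, 140, 139), (239, 150, 144, 142), (241, 146, 139, 138), (243, 148, 142, 140), (245, 146, 140, 138), (247, 161, 154, 151), (249, 162, 154, 153), (251, 161, 154, 151), (253, 161, 153, 150), (255, 162, 156, 152), (257, 155, 150, 146), (259, 66, 69, 75), (261, 110, 107, 103), (263, 107, 106, 100), (265, 173, 172, 167), (267, 202, 200, 195), (269, 129, 128, 123), (271, 51, 56, 72), (273, 47, 54, 74), (275, 56, 68, 91), (277, 67, 81, 116), (279, 70, 82, 124), (281, 63, 82, 119), (283, 68, 81, 116), (285, 116, 115, 125), (287, 115, 115, 125), (289, 116, 115, 122), (291, 107, 105, 115), (293, 77, 77, 84), (295, 80, 78, 85), (297, 78, 78, 83), (299, 78, 77, 82)]
250 [np.float64(31.4), np.float64(28.0)]
255 [np.float64(29.5), np.float64(26.0)]
258 [np.float64(28.3), np.float64(24.8)]
260 [np.float64(27.6), np.float64(24.0)]
264 [np.float64(26.0), np.float64(22.3)]
269 [np.float64(24.1), np.float64(20.2)]
```

```bash

python3 -m crank '[2.6,0,0,0,-0.093, 2.6,0,0,0,-0.093, 2.6,0.79,-3.9,0,0, 2.6,0.79,-3.9,0,0, 2.6,0.79,-3.9,0,0, 2.6,0.79,-3.9,0,0, 2.6,0.79,-3.9,0,0, 2.6,0.79,-3.9,0,0]' 60 | head -2
python3 -m crank '[2.6,0.79,-3.9,0,0, 2.6,0.79,-3.9,0,0, 2.6,0.79,-3.9,0,0, 2.6,0.79,-3.9,0,0, 2.6,0,0,3.5,0, 2.6,0,0,3.5,0, 2.6,0,0,2,0, 2.6,0,0,0,0]' 60 
python3 -m crank '[2.6,0,0,0.5,0, 2.6,0,0,0.5,0, 2.6,0,0,0,0, 2.6,0,0,0,0, 2.6,0,0,0,0, 2.6,0,0,0,0, 2.6,0,0,0,0, 2.6,0,0,0,0]' 60 | head -2
python3 - <<'E'
from h import *
st();need(624.6,35.4,14.7,-86.6)
E
```

```text
time_s: 27.15
position: [0.6023, -0.1209, 0.1344]
time_s: 27.82
position: [0.622, 0.0354, 0.0401]
tool_rot: [[0.998, 0.06, -0.011], [0.06, -0.998, 0.001], [-0.011, -0.002, -1.0]]
ft_force: [-0.9, -0.2, -1.9]
grip_width: 0.0285
gripper_force: 60.1
time_s: 28.48
position: [0.6252, 0.0347, 0.0364]
t 28.48 pos [625.2  34.7  36.4] yaw x-axis 3.4 F [ 0.2 -0.  -1.5] w 28.4 g 60.2 q6 78.9
shift [-0.06 -0.07  2.17] turn 0.0 q6-> 79.0
shift [-0.06 -0.07  2.17] turn -3.141 q6-> -101.0
```

```bash

python3 -m crank '[2.6,-0.06,-0.07,0.6,0, 2.6,0,0,0.6,0, 2.6,0,0,0.6,0, 2.6,0,0,0.3,0, 2.6,0,0,0,0, 2.6,0,0,0,0, 4.2,0,0,0,0, 4.2,0,0,0,0]' 60
python3 -m crank '[4.2,0,0,0,0, 4.2,0,0,-2,0, 4.2,0,0,-4,0, 4.2,0,0,-4,0, 4.2,0,0,-4,0, 4.2,-2,-2,-3,0, 4.2,-3.5,-2,-2,0, 4.2,-3.5,-2,-2,0]' 60 | head -2
python3 -m crank '[4.2,-3,-2.5,0,0, 4.2,0,0,0,0, 4.2,0,0,0,0, 4.2,0,0,0,0, 4.2,0,0,0,0, 4.2,0,0,0,0, 4.2,0,0,0,0, 4.2,0,0,0,0]' 60 | head -2
python3 chk.py -1 0 1; python3 - <<'E'
from h import *
w=optics.get_image("wrist");t=optics.get_image("top")
im=w["color"].copy();x=[.5991,.1241,np.radians(-86.6)]
for q in rack_draw(w,(-1,0,1))(x): cv2.polylines(im,[np.round(q*8).astype(int)],True,(255,0,0),1,shift=3)
q=np.vstack(rack_draw(w,(-1,0,1))(x));lo=np.maximum(q.min(0)-15,0).astype(int);hi=q.max(0).astype(int)+25
a=im[lo[1]:hi[1],lo[0]:hi[0]];a=cv2.resize(a,(800,800*a.shape[0]//a.shape[1]));b=t["color"][170:320,140:500];b=cv2.resize(b,(800,333))
o=np.vstack([a,b])[:600];cv2.imwrite("pics/final.png",o[:,:,::-1])
E
```

```text
time_s: 29.15
position: [0.6245, 0.0354, 0.0148]
tool_rot: [[0.998, 0.06, -0.0], [0.06, -0.998, -0.0], [-0.0, 0.0, -1.0]]
ft_force: [0.2, -0.0, 0.7]
grip_width: 0.042
gripper_force: 0.0
time_s: 29.82
position: [0.5356, 0.0876, 0.2233]
time_s: 30.48
position: [0.5054, 0.11, 0.2217]
t 30.53 pos [505.2 110.1 221.8] yaw x-axis 3.4 F [ 0.1  0.5 -0.5] w 42.2 g 0.0 q6 85.8
-1 rel bay mm [ 3.  -0.6] yaw err 0.2 e 0.114 [64 36] [233 159]
0 rel bay mm [-1.1  0.6] yaw err -0.6 e 0.103 [229  38] [385 159]
1 rel bay mm [-0.5 -1.1] yaw err -0.1 e 0.101 [386  38] [541 159]
```

View pics/final.png

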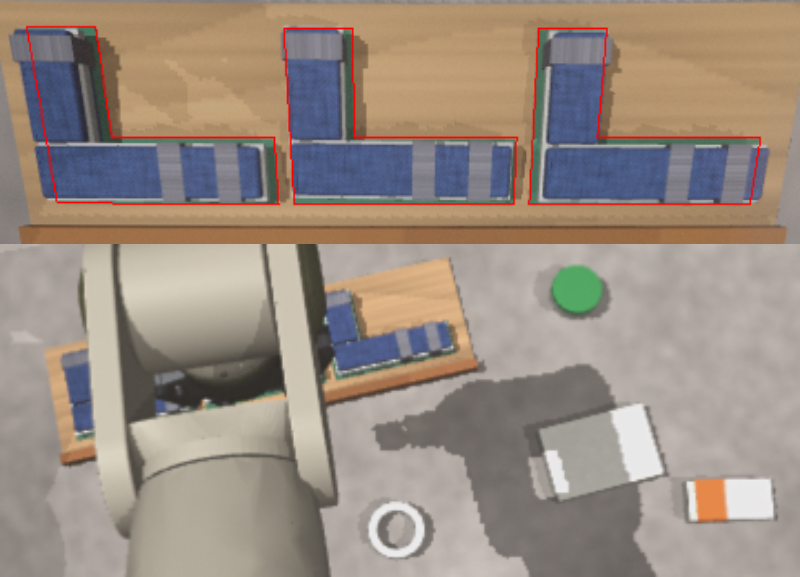

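```bash

sed -i 's/min(0)-4/min(0)-10/;s/astype(int)+4$/astype(int)+10/' chk.py
python3 -m crank '[4.2,0.8,-3.6,0.5,0, 4.2,0.8,-3.6,0.5,0, 4.2,0.8,-3.6,0.5,0, 4.2,0.8,-3.6,0.5,0, 4.2,0,0,0,0, 4.2,0,0,0,0, 4.2,0,0,0,0, 4.2,0,0,0,0]' 60 | head -2
cat > m2.py <<'E'
from h import *
import sys
w=optics.get_image("wrist");k=int(sys.argv[1])
c0=R2(np.radians(-86.6))@[.135*k,0]+[.5991,.1241];hsv=cv2.cvtColor(w["color"],cv2.COLOR_RGB2HSV)
# top-face samples along splint-frame lines: blue/strap transitions
B=(hsv[...,0]>100)&(hsv[...,0]<135)&(hsv[...,1]>60)
GN=(hsv[...,0]>60)&(hsv[...,0]<95)&(hsv[...,1]>50)
def cls(pt,z):
    u,v=np.round(proj(w,[*(R2(np.radians(-86.6))@pt/1000+c0),z])[0]).astype(int);return "B" if B[v,u] else "G" if GN[v,u] else "w" if hsv[v,u,2]>150 and hsv[v,u,1]<40 else "."
print("blue top z28 x-line y=10, x -66..-24:","".join(cls(np.array([a,10.]),.026) for a in range(-66,-23)))
print("y-line x=-20, y -50..-5       :","".join(cls(np.array([-20.,a]),.026) for a in range(-50,-4)))
print("y-line x=10                   :","".join(cls(np.array([10.,a]),.026) for a in range(-50,-4)))
print("board z6 x-line y=10:","".join(cls(np.array([a,10.]),.0065) for a in range(-70,-19)))
print("board z6 y-line x=-15:","".join(cls(np.array([-15.,a]),.0065) for a in range(-50,-4)))
E
python3 chk.py -1; python3 m2.py -1
python3 -m crank '[4.2,0,3.9,0,0, 4.2,0,3.9,0,0, 4.2,0,3.9,0,0, 4.2,0,1.9,0,0, 4.2,0,0,0,0, 4.2,0,0,0,0, 4.2,0,0,0,0, 4.2,0,0,0,0]' 60 | head -2
python3 chk.py 0; python3 m2.py 0
python3 -m crank '[4.2,0,3.9,0,0, 4.2,0,3.9,0,0, 4.2,0,3.9,0,0, 4.2,0,1.9,0,0, 4.2,0,0,0,0, 4.2,0,0,0,0, 4.2,0,0,0,0, 4.2,0,0,0,0]' 60 | head -2
python3 chk.py 1; python3 m2.py 1
```

```text
time_s: 31.3
position: [0.5284, 0.2551, 0.2023]
t 31.35 pos [528.5 255.  202.4] yaw x-axis 3.3 F [ 0.6 -0.3 -0.1] w 42.0 g 0.0 q6 100.9
-1 rel bay mm [0.7 0.4] yaw err 0.3 e 0.112 [230  71] [403 203]
blue top z28 x-line y=10, x -66..-24: .......GwBBBBBBBBBBBBBBBBBBBBBBBBBB.w.GGG..
y-line x=-20, y -50..-5       : ..........BBBBBBBBBBBBBBBBBBBBBBBBBB.w.GGG....
y-line x=10                   : .........................w.............GGG....
board z6 x-line y=10: .......GwBBBBBBBBBBBBBBBBBBBBBBBBBBBB.w.GGG........
board z6 y-line x=-15: .......BBBBBBBBBBBBBBBBBBBBBBBBBBB.wwGGG......
time_s: 32.07
position: [0.5363, 0.1211, 0.2022]
t 32.12 pos [536.3 121.2 202.1] yaw x-axis 3.5 F [-0.2  0.5 -0.2] w 42.1 g 0.0 q6 86.9
0 rel bay mm [-0.   0.8] yaw err 0.7 e 0.118 [232  71] [404 203]
blue top z28 x-line y=10, x -66..-24: .......wBBBBBBBBBBBBBBBBBBBBBBBBBBBw.GGG...
y-line x=-20, y -50..-5       : ........GGwBBBBBBBBBBBBBBBBBBBBBBBBBB.ww......
y-line x=10                   : .........................www....w.......GG....
board z6 x-line y=10: .......wBBBBBBBBBBBBBBBBBBBBBBBBBBBBBw.GGGG........
board z6 y-line x=-15: .....GG.BBBBBBBBBBBBBBBBBBBBBBBBBBBBww.G......
time_s: 32.83
position: [0.5445, -0.014, 0.2021]
t 32.88 pos [544.5 -14.1 202.1] yaw x-axis 3.5 F [-1.2  0.1  0.1] w 41.9 g 0.0 q6 72.5
1 rel bay mm [ 0.7 -0.5] yaw err -0.0 e 0.112 [231  71] [404 204]
blue top z28 x-line y=10, x -66..-24: ........BBBBBBBBBBBBBBBBBBBBBBBBBBB...GG...
y-line x=-20, y -50..-5       : .......w.BBBBBBBBBBBBBBBBBBBBBBBBBB.wwGGGG....
y-line x=10                   : ......................................GGGG....
board z6 x-line y=10: .........BBBBBBBBBBBBBBBBBBBBBBBBBBBB....G.........
board z6 y-line x=-15: ....w.BBBBBBBBBBBBBBBBBBBBBBBBBBB.ww.GGG......
```

```bash
python3 -c "
from h import *
print(env.close_job())"
```

```text
the job is handed in; nothing more can be done
None
```

Both splints now lie flat in the left and right outlines. The mirrored one was turned over and went to the right, the other was not. From the wrist camera both sit within about 1 mm of centre, and the job was handed in at about 33 s with the gripper clear, but no score came back and I did not re-check the other desk items.

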